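# Clamp the tube racks on the shaker and start it

### The job

Lower the loose aluminium clamp bar over the shaker's upright post so that it lies flat across both tube racks, then slide the hairpin clip's straight leg through the cross hole in the post until the bowed, sprung leg has snapped over the post and hugs it, and let go. Only then push the run lever over to its far stop to start the shaker. Leave the bottle, jar and tip box where they stand.

Things in the scene. Friction and masses are not known exactly. Their poses are not given: they have to be found in the camera images.
- shaker: White orbital shaker, fixed. Origin on the bench below the post's axis, z up; x runs along the post's cross hole and is the way the lever is pushed; the robot is on its -x side. Housing 200 mm (x), y -175 to +115 mm, 55 mm high. On its platform (top 70 mm) two blue tube racks are fixed, 120 (x) by 40 (y) mm, centred at y = +62 and -62 mm, tops at 115 mm; clear between them.
- post_hole (a point): Centre of the cross hole, 141 mm above the bench, in the upright steel post (24 mm diameter, top at 155.5 mm, its last 6 mm tapering to 16 mm); axes as the shaker's. The hole runs right through along x, 10 mm wide (y), 9 mm high, sides of the mouths rounded. It may be entered from either end.
- bar_seat (a point): Point on the post's axis at the height of the rack tops (115 mm): the bar's origin lies here when the bar is seated, its x along the shaker's y (either way round). Its top is then 10 mm below the hole's centre.
- bar: Loose aluminium clamp bar, 160 mm (its x) by 44 mm (y) by 16 mm thick, 0.2 to 0.4 kg, with a 28 mm through hole in the middle. Origin at the centre of its underside. Starts flat on the bench.
- clip: Loose hairpin clip (R-clip) of 6 mm steel wire, 118 mm long, 0.08 kg, flat on the bench. Origin: centre of the coil, underside; x along the straight leg to its tip, z up. Grip the coil: a double turn 34 (x) by 22 (y) by 12 mm high with flat sides across y. Straight leg at y = 8, z = 3 mm, round tip at x = 101 mm. Bowed leg on the -y side, same height, flared end at x = 90, y = -11 mm.
- clip_seat (a point): Point on the straight leg's centre line, (62, 8, 3) mm in the clip's frame: it lies at the centre of the post's hole when the bow hugs the post. The leg's tip is 39 mm beyond it. The bowed leg springs out about 4.5 mm in the clip's plane to let the post pass (a push of about 4 N), then snaps back.
- lever (a joint): Run lever: 0 = leaning to the shaker's -x side (off), 1.0 rad = leaning to +x (far stop, running). Stays where it is left; about 1 N at the ball moves it. Starts between 0 and 0.12.
- lever_tip (a point): Centre of the black 26 mm ball on the lever's end, 65 mm from the pivot, which is 77 mm above the bench at x = 0, y = -138 mm in the shaker's frame, on a block 70 (x) by 50 mm with its top at 80 mm. The lever swings in the shaker's x-z plane, 0.5 rad either side of upright.
- bottle: Bystander: clear glass bottle with a blue cap, 66 mm in diameter, 150 mm high; origin at the centre of its base.
- jar: Bystander: small amber jar with a white lid, 60 mm in diameter, 75 mm high; origin at the centre of its base.
- tipbox: Bystander: closed box of pipette tips, 87 by 122 mm, 57 mm high; origin at the centre of its base.
Mind the look-alikes: they are no part of the job. Several things look just like the clip: the one meant starts farthest to the robot's right.

How it is judged:
By the outcome, as a careful person would: the job done as asked, in the order asked, and still so for the second after the job is handed in, with the robot touching nothing.
It also fails if it takes over 72 s, if anything falls off the work surface, if the arm or the gripper's body presses on something with over 40 N, if the wrist force passes 120 N, or if a joint passes its speed limit or range.

### The arm

A 6-joint arm with a two-finger parallel gripper is mounted at the origin on the work surface. World frame = base frame: x ahead of the robot, y to its left, z up, the work surface at z = 0. Lengths are in m, angles in rad, forces in N, time in s.
With the tool pointing down it reaches from about 0.2 to 0.875 m from the base axis. Payload 3.4 kg.
Tool frame: the origin (TCP) lies between the finger pads; the fingertips stand 25 mm ahead of it and the grasp point (between the pads) lies 6 mm ahead of it (r.nose_length is the z of the fingertips in the tool frame, in m); z points along the fingers, y is the line along which they close (so a half turn about z gives the same grasp; the last joint's range is limited). The gripper opens to 94 mm and grips with 3 to 60 N. Pads are 16 mm wide; open, the fingers measure 119 mm over their backs; the gripper's body (75 mm by 177 mm) begins 78 mm behind the grasp point.
Start: joints at [1.11, 0.276, 1.505, -0, 1.361, -0.121], TCP at [0.192, 0.542, 0.23] pointing down, gripper open.
Joint ranges: [-2.89, 2.89], [-0.75, 2.08], [0.22, 2.7], [-1.18, 4.32], [0.11, 2.71], [-2.7, 2.7]. Speed limits (rad/s): [2.57, 2.57, 3.14, 3.14, 3.14, 3.14].

### API

Orientations are given as a unit quaternion [w, x, y, z].
In Python, from plant import r, gripper_to, inverse_kinematics, vision, models, telemetry gives the robot as it stands. Calls block until the motion is done:
- r.move_to(position, orientation): joint-space move of the TCP to a pose.
- r.move_l(position, rot=None, vel=0.15, guard=None): straight line of the TCP; rot=None keeps the orientation; vel is the mean speed in m/s. With guard (N) it stops when the force on the tool has changed by that much, and returns True; else False.
- r.movej(angles): joint-space move.
- gripper_to(opening, f_grip=None): finger opening in m; f_grip is the grip in N (None keeps the last); returns when the fingers have stopped.
- r.hold(seconds).
- inverse_kinematics(position, orientation): joint angles nearest the present ones, or None.
- vision.snapshot(name): name is "scene" or "top" or "wrist"; returns the picture (420x560x3 uint8, red, green, blue); there is no depth.
- vision.get_calibration(name): a dict with "fx", "fy", "cx", "cy" (pixels), "D" ([k1, k2, p1, p2, k3] as OpenCV has them; the pictures are not rectified), "position" and "orientation" of the camera in the world. Camera axes: x right, y down, z forward; pixel columns grow to the right and rows downward; lengths in m; the calibration is good to about 2 mm. A picture is of the moment at which its call begins: read the wrist's pose just before it. get_calibration takes no time and is no camera call; for the wrist camera it gives the pose at the moment of the call.
A pose or a line that the arm cannot do raises r.PlanningError and nothing moves.
- r.sign_off(): hands the job in; it is judged then, once.
Trained networks look in the newest picture that a camera, given by its name, has taken for a name from the list of things; names that differ only in an ending like _2 or _b are one class to them, and where a whole thing is asked for, a point or a joint stands for the part that bears it (a point fixed in the world has none). Each returns a list of dicts, best first, with "score" (0 to 1); they miss things now and then, are a little off and sometimes report something else, mostly with a low value. They report only what shows in the picture. A call takes as long as a camera call. They do not tell look-alikes from the thing itself.
- models.boxes_of(thing, camera): "at" ([x, y, z] in m, in world coordinates, good to about 4 mm: the middle of the surface that is visible of it).
- models.regions_of(thing, camera): "pixels" (420x560 bool, what is visible of it).
- models.mark_of(thing, camera): "at" ([x, y, z] in m, in world coordinates, good to about 4 mm: a listed point, or the origin of a listed thing).
Readings, each from a call of its own:
- telemetry.current_t(): time.
- telemetry.current_joints(): joint angles.
- telemetry.current_dq(): joint speeds.
- telemetry.current_joint_efforts(): joint torques, N m.
- telemetry.current_ee_pos(): TCP position.
- telemetry.current_tool_rot(): TCP orientation.
- telemetry.current_wrist_force(): force on the tool from outside, world axes, zero at the start.
- telemetry.current_torque(): the same for the moment, N m.
- telemetry.current_opening(): finger opening in m.
- telemetry.current_finger_force(): force on a finger pad.
Only numpy, scipy, OpenCV 4.12 (cv2) and the standard library are available. Lean on these libraries where they do the work, as an engineer would, in place of code of your own. Each camera call takes 0.05 s, during which the arm holds its last target. There are 200 camera calls.

## Working session

There is one attempt and no reset: what is moved stays moved. The work goes in short steps, each a Python script; the robot and the scene stay as the last script left them, time stands still between calls to the robot, and variables do not carry over. Pictures are saved under pics/ and viewed, at most 12 in all, crops included, and the job is handed in when it is done.

```bash
ls; mkdir -p pics
python3 - <<'E'
from plant import r, vision, models, telemetry
import cv2,numpy as np
ims=[]
for c in ("scene","top"):
    im=vision.snapshot(c); cv2.imwrite(f"pics/{c}0.png",im[:,:,::-1])
    k=vision.get_calibration(c); print(c,np.round(k["position"],3),np.round(k["orientation"],3),k["fx"])
    for t in ("shaker","post_hole","bar_seat","bar","clip","lever_tip","lever","bottle","jar","tipbox","clip_seat"):
        for d in models.mark_of(t,c)[:6]: print(t,np.round(d["at"],3),round(d["score"],2))
print(telemetry.current_t())
E
```

```text
pics
scene [ 1.235 -0.293  0.989] [-0.276  0.79   0.516 -0.186] 418.9735729824741
shaker [ 0.439  0.343 -0.   ] 0.58
shaker [ 0.57   0.025 -0.   ] 0.56
post_hole [0.572 0.021 0.138] 0.93
bar_seat [0.575 0.018 0.115] 0.69
bar [ 0.437  0.343 -0.003] 0.73
clip [ 0.811 -0.138 -0.003] 0.63
clip [ 0.344 -0.184  0.002] 0.55
clip [ 0.499 -0.367 -0.   ] 0.51
lever_tip [ 0.542 -0.117  0.135] 0.69Traceback (most recent call last):
  File "<stdin>", line 8, in <module>
ValueError: it knows: bar, bar_seat, bottle, clip, clip_seat, jar, lever_tip, post_hole, shaker, tipbox
```

Run:
```python
from plant import r, vision, models, telemetry
import cv2,numpy as np
vision.snapshot("scene")
for c in ("scene","top"):
    if c=="top":
        im=vision.snapshot(c); cv2.imwrite(f"pics/{c}0.png",im[:,:,::-1])
    k=vision.get_calibration(c); print(c,np.round(k["position"],3),np.round(k["orientation"],3),k["fx"])
    for t in ("shaker","post_hole","bar_seat","bar","clip","lever_tip","bottle","jar","tipbox","clip_seat"):
        if c=="scene" and t in("shaker","post_hole","bar","clip","bar_seat"): continue
        for d in models.mark_of(t,c)[:6]: print(t,np.round(d["at"],3),round(d["score"],2))
print(telemetry.current_t())
a=cv2.imread("pics/scene0.png");b=cv2.imread("pics/top0.png")
cv2.imwrite("pics/both.png",cv2.resize(np.hstack([a,b]),(800,300)))
```

```text
scene [ 1.235 -0.293  0.989] [-0.276  0.79   0.516 -0.186] 418.9735729824741
lever_tip [ 0.542 -0.118  0.138] 0.42
bottle [0.701 0.326 0.001] 0.67
jar [ 0.799  0.072 -0.003] 0.66
tipbox [ 0.695 -0.309 -0.001] 0.78
clip_seat [ 0.848 -0.188  0.005] 0.85
clip_seat [ 0.559 -0.373  0.001] 0.68
clip_seat [ 0.409 -0.206 -0.   ] 0.51
top [0.416 0.005 1.059] [-0.054  0.71  -0.7    0.06 ] 455.6381412571434
shaker [0.573 0.018 0.   ] 0.8
shaker [0.437 0.34  0.   ] 0.68
post_hole [0.575 0.018 0.142] 0.58
bar_seat [0.572 0.021 0.115] 0.83
bar [0.435 0.336 0.   ] 0.75
clip [ 0.816 -0.138 -0.001] 0.75
clip [ 0.499 -0.364  0.005] 0.68
clip [ 0.343 -0.184  0.002] 0.66
lever_tip [ 0.549 -0.117  0.136] 0.62
bottle [ 0.69  -0.304 -0.003] 0.64
bottle [ 0.711  0.324 -0.002] 0.59
jar [ 0.797  0.067 -0.002] 0.96
jar [0.576 0.018 0.141] 0.44
tipbox [ 0.691 -0.303 -0.006] 0.8
clip_seat [ 0.405 -0.205 -0.001] 0.86
clip_seat [ 0.561 -0.381  0.005] 0.83
clip_seat [ 0.852 -0.19   0.004] 0.58
1.2
```

View pics/scene0.png

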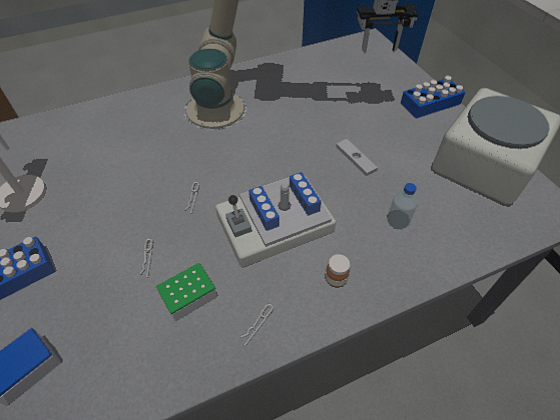

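View pics/top0.png

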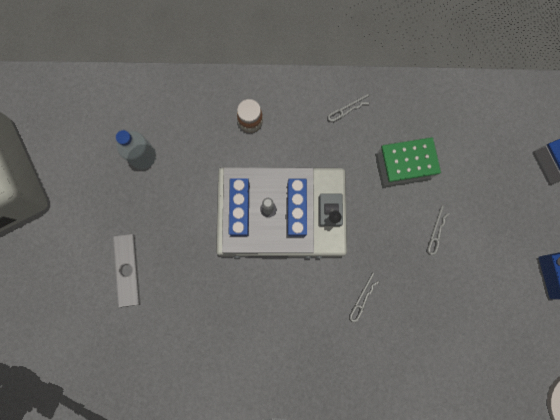

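The top view shows three hairpin clips at pixels (437,230), (365,297) and (348,109). The one at (437,230), world y≈-0.366, is farthest to the robot's right, so it is the one meant. The bar is at (126,270), the post at (268,207) and the lever ball at (334,216). Next I refine yaws from the masks and check the clip in a crop.

```bash
cat > h.py <<'E'
from plant import r, gripper_to, inverse_kinematics, vision, models, telemetry
import cv2,numpy as np
from scipy.spatial.transform import Rotation as R
def ray(uv,c,z,k=None):
    k=k or vision.get_calibration(c)
    K=np.array([[k["fx"],0,k["cx"]],[0,k["fy"],k["cy"]],[0,0,1]])
    p=cv2.undistortPoints(np.float64(uv).reshape(-1,1,2),K,np.array(k["D"])).reshape(-1,2)
    M=R.from_quat(k["orientation"],scalar_first=True).as_matrix(); o=np.array(k["position"])
    d=np.c_[p,np.ones(len(p))]@M.T
    return o+d*((z-o[2])/d[:,2:])
def px(m): v,u=np.nonzero(m); return np.c_[u,v]
def down(yaw):  # tool z down, tool y axis at angle yaw in the world
    y=np.array([np.cos(yaw),np.sin(yaw),0]); z=np.array([0,0,-1.]); x=np.cross(y,z)
    return R.from_matrix(np.c_[x,y,z]).as_quat(scalar_first=True)
def best(p,yaw):  # of the two half turns, the one with the smaller last joint
    o=[(abs(q[5]),a) for a in (yaw,yaw+np.pi) if (q:=inverse_kinematics(p,down(a))) is not None]
    return min(o)[1]
def ell(P):
    P=np.float32(P[:,:2]*1000); (c,s,a)=cv2.minAreaRect(P); b=cv2.boxPoints((c,s,a))
    e=[b[1]-b[0],b[2]-b[1]]; e=max(e,key=np.linalg.norm); return np.array(c)/1e3,np.sort(s),np.arctan2(e[1],e[0])
E
python3 - <<'E'
from h import *
im=vision.snapshot("top")
for t,z in (("bar",.016),("clip",.006)):
    for d in models.regions_of(t,"top"):
        P=ray(px(d["pixels"]),"top",z); c,s,a=ell(P); print(t,round(d["score"],2),np.round(c,4),s,np.round(a,3),np.round(P.mean(0),4))
hsv=cv2.cvtColor(im,cv2.COLOR_RGB2HSV)
m=((hsv[...,0]>100)&(hsv[...,0]<130)&(hsv[...,1]>120)).astype(np.uint8); m[:, :215]=0; m[:,345:]=0
m=cv2.morphologyEx(m,cv2.MORPH_CLOSE,np.ones((13,13)))
n,l,st,_=cv2.connectedComponentsWithStats(m)
for i in range(1,n):
    if st[i,4]>300:
        c,s,a=ell(ray(px(l==i),"top",.115)); print("rack",c,s,a)
P=cv2.resize(im[190:270,390:490],(500,400),interpolation=cv2.INTER_CUBIC);cv2.imwrite("pics/clipcrop.png",P[:,:,::-1])
for y in(0,np.pi/2): print(best([.437,.34,.2],y),best([.5,-.366,.2],y),best([.575,.02,.25],y))
E
```

```text
bar 0.7 [0.805  0.0685] [62.34351349 80.58731842] 0.029 [0.8051 0.0693 0.016 ]
bar 0.6 [0.4351 0.341 ] [ 50.77465057 162.32437134] 0.161 [0.4337 0.3403 0.016 ]
clip 0.64 [ 0.5355 -0.3761] [ 24.53632355 113.85144806] -0.373 [ 0.5273 -0.3712  0.006 ]
clip 0.63 [ 0.3722 -0.1936] [20.48106384 96.31386566] -0.434 [ 0.356  -0.1857  0.006 ]
rack [0.56898523 0.08284581] [ 37.46976852 117.26579285] 0.024134915
rack [ 0.57083411 -0.04080798] [ 37.71016693 117.25141144] 0.009937162
0 0 0
1.5707963267948966 4.71238898038469 4.71238898038469
```

View pics/clipcrop.png

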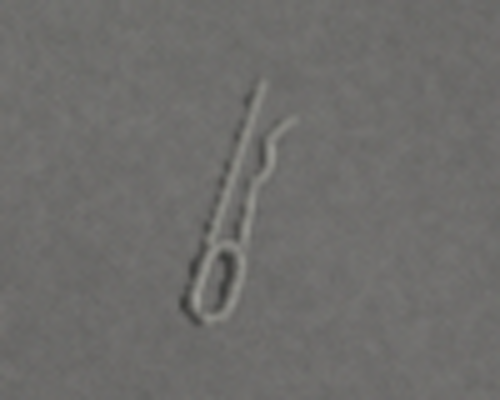

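The crop shows a flat hairpin clip: coil at about crop (215,285), straight-leg tip at (262,80), bowed leg to its right (-y), as described. Shaker yaw ≈ 0.016, centre ≈ (0.571,0.021). Next a close look at the bar from the wrist.

Run:
```python
from h import *
p=[.4,.341,.25]; a=best(p,np.pi/2+.1); r.move_to(p,down(a))
print(a,telemetry.current_ee_pos(),telemetry.current_joints()[5])
k=vision.get_calibration("wrist"); print(k)
im=vision.snapshot("wrist"); cv2.imwrite("pics/w1.png",im[:,:,::-1])
for d in models.regions_of("bar","wrist"):
    P=ray(px(d["pixels"]),"wrist",.016); c,s,b=ell(P); print(round(d["score"],2),c,s,b,P.mean(0))
for d in models.mark_of("bar","wrist"): print(d)
print(telemetry.current_t())
```

```text
1.6707963267948966 [0.39962062 0.34150291 0.24998318] -1.096568365934129
{'fx': 358.23606258186385, 'fy': 358.23606258186385, 'cx': 280.42278262880143, 'cy': 207.3490706394753, 'D': array([0.01228989, 0.        , 0.        , 0.        , 0.        ]), 'position': array([0.32032523, 0.33365858, 0.40460825]), 'orientation': array([0.09300701, 0.66427725, 0.73425589, 0.10466004])}
0.77 [0.43639044 0.34326443] [ 46.12135315 161.60939026] 0.13445371 [0.43203322 0.34279149 0.016     ]
{'at': [0.4348, 0.3426, -0.0013], 'score': 0.89}
{'at': [0.7064, 0.3241, 0.0025], 'score': 0.75}
2.6167
```

View pics/w1.png

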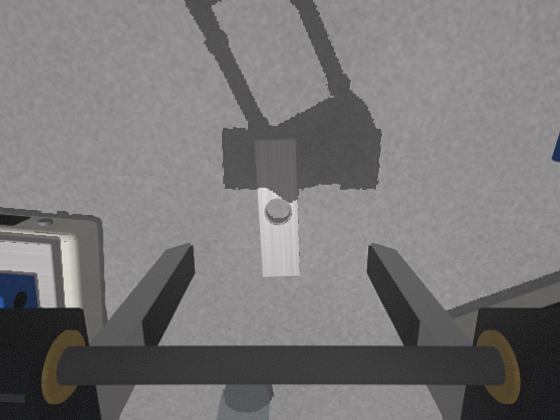

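The bar shows with corners near (255,140), (297,140), (299,275) and (263,277), and its hole at (278,211). I intersect these with the bar's top plane and compare with the mask.

Run:
```python
from h import *
P=ray([(255,140),(297,139),(299.5,275),(263,277),(278,211)],"wrist",.016)[:,:2]; print(P.round(4))
u=(P[2]+P[3]-P[0]-P[1])/2; print(np.linalg.norm(u),np.arctan2(u[1],u[0]),P[:4].mean(0),np.linalg.norm(P[1]-P[0]),np.linalg.norm(P[2]-P[3]))
for y in (.12,):
  for t in ([.436,.343,.1],): print(best(t,y+np.pi/2), [inverse_kinematics([.571,.021,.25],down(s+.016)) for s in (0,np.pi)])
```

```text
[[0.3596 0.3115]
 [0.354  0.3561]
 [0.5128 0.3774]
 [0.5198 0.3343]
 [0.436  0.3439]]
0.16098442469628646 0.13746128947078545 [0.43653245 0.3448129 ] 0.044945144348748155 0.04366608673373
1.6907963267948967 [array([-8.49986599e-02,  2.60321972e-01,  1.47844101e+00, -4.44089210e-16,
        1.40282967e+00, -1.00998660e-01]), None]
```

Run:
```python
from h import *
r.move_to([.571,-.02,.32],down(.016))
k=vision.get_calibration("wrist"); print(k["position"],telemetry.current_ee_pos())
im=vision.snapshot("wrist"); cv2.imwrite("pics/w2.png",im[:,:,::-1])
for t in("post_hole","bar_seat","shaker","lever_tip"):
  for d in models.mark_of(t,"wrist"): print(t,d)
import pickle; pickle.dump(k,open("k2.pkl","wb"))
r.move_to([.4363,.344,.09],down(.136+np.pi/2))
r.move_l([.4363,.344,.0268],vel=.1)
gripper_to(.036,40)
print(telemetry.current_opening(),telemetry.current_finger_force())
r.move_l([.4363,.344,.22],vel=.2)
print(telemetry.current_opening(),telemetry.current_wrist_force(),telemetry.current_torque(),telemetry.current_t())
```

```text
[0.57018222 0.06178936 0.4744804 ] [ 0.57076694 -0.01889101  0.31982647]
post_hole {'at': [0.5735, 0.0206, 0.1411], 'score': 0.77}
post_hole {'at': [0.7976, 0.0665, 0.0033], 'score': 0.75}
bar_seat {'at': [0.5688, 0.0218, 0.1138], 'score': 0.92}
shaker {'at': [0.5755, 0.0185, -0.0011], 'score': 0.74}
lever_tip {'at': [0.5456, -0.1182, 0.1368], 'score': 0.68}
0.04387309919611985 39.999133944511414
0.04370355310748412 [-0.00944958 -0.58307398 -3.3116862 ] [ 0.03669459 -0.02020624  0.01178893] 8.7417
```

View pics/w2.png

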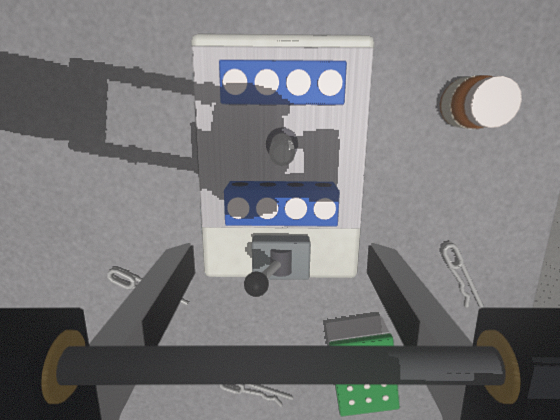

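The wrist view shows the post at about (282,146), the racks at y≈82 and y≈207, the ball at (257,284) and the jar at (495,100). I zoom in on the post and racks for a precise fix.

Run:
```python
import cv2,numpy as np
im=cv2.imread("pics/w2.png")[50:240,205:365]
im=np.clip(255*(im/255.)**.6,0,255).astype(np.uint8)
im=cv2.resize(im,None,fx=3,fy=3,interpolation=cv2.INTER_CUBIC);cv2.imwrite("pics/w2c.png",im)
```

```text
(no output)
```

View pics/w2c.png

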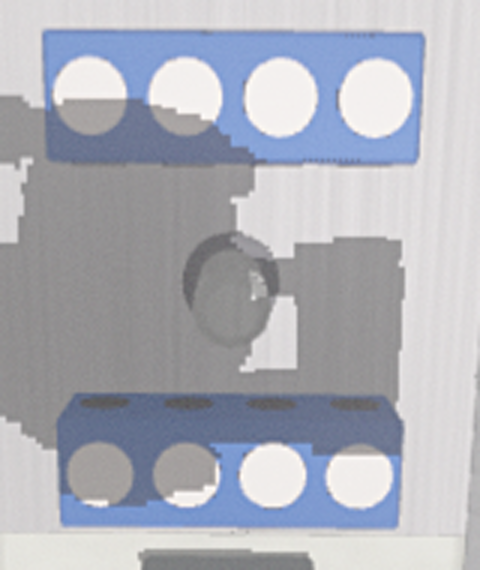

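Run:
```python
from h import *
import pickle;k=pickle.load(open("k2.pkl","rb"))
f=lambda q,z:ray(np.array(q)/3.+[204.67,49.67],"wrist",z,k)[:,:2]
A=f([(43,31),(424,34),(417,162),(48,161)],.115);B=f([(57,428),(404,424),(398,527),(61,525)],.115)
ca,cb=A.mean(0),B.mean(0)
for X in(A,B): print(X.round(4), np.linalg.norm(X[1]-X[0]),np.linalg.norm(X[3]-X[0]),[np.arctan2(*(X[i]-X[j])[::-1]) for i,j in((1,0),(2,3))])
d=ca-cb; print(ca,cb,(ca+cb)/2,np.linalg.norm(d),np.arctan2(-d[0],d[1]))
print("post",f([(233,307.5)],.1495))
print("ball",ray([(257,284)],"wrist",.136,k))
```

```text
[[0.5126 0.1013]
 [0.631  0.1026]
 [0.6314 0.0645]
 [0.513  0.0626]] 0.11840961216417308 0.03868618670671624 [np.float64(0.010901680477923493), np.float64(0.015523944426544556)]
[[ 0.5136 -0.0254]
 [ 0.6327 -0.0218]
 [ 0.633  -0.0591]
 [ 0.5141 -0.0605]] 0.11915246812396303 0.0351215675017415 [np.float64(0.029751827526377197), np.float64(0.011566830790748295)]
[0.57198538 0.08274762] [ 0.57336336 -0.04168581] [0.57267437 0.0205309 ] 0.12444106583936296 0.011073589140185048
post [[0.57296322 0.0212561 ]]
ball [[ 0.5492927  -0.11813434  0.136     ]]
```

Run:
```python
from h import *
q=down(.013); x,y=.5728,.0208
r.move_to([x,y,.215],q); r.hold(.3); print(telemetry.current_ee_pos(),telemetry.current_wrist_force())
g=r.move_l([x,y,.143],vel=.06,guard=8)
print(g,telemetry.current_ee_pos(),telemetry.current_wrist_force(),telemetry.current_torque(),telemetry.current_t())
```

```text
[0.57270266 0.02166656 0.21508872] [ 0.602629   -0.46372509 -1.96405446]
False [0.57268267 0.02064639 0.14320731] [-0.55836413  0.27546683 -2.6391848 ] [-0.21802652  0.24492507  0.01804244] 11.7083
```

Run:
```python
from h import *
x,y=.5728,.0208
g=r.move_l([x,y,.1415],vel=.03,guard=6); gripper_to(.075)
r.move_l([x,y,.25],vel=.25)
print(g,telemetry.current_wrist_force())
p=[.485,-.365,.17]; a=-.3+np.pi/2; print([inverse_kinematics(p,down(b)) is not None for b in(a,a+np.pi)],best(p,a),[inverse_kinematics([.511,.013,.16],down(b)) is not None for b in(np.pi/2,-np.pi/2)])
r.move_to(p,down(a)); r.hold(.2)
k=vision.get_calibration("wrist"); im=vision.snapshot("wrist"); cv2.imwrite("pics/w3.png",im[:,:,::-1])
import pickle; pickle.dump(k,open("k3.pkl","wb"))
for t in("clip","clip_seat"):
  for d in models.mark_of(t,"wrist"): print(t,d)
print(telemetry.current_t(),telemetry.current_joints()[5])
cv2.imwrite("pics/w3c.png",cv2.resize(im[:,:,::-1][80:320,140:420],(700,600),interpolation=cv2.INTER_CUBIC))
```

```text
False [ 0.76393064 -0.13055933 -0.15617838]
[True, True] 4.41238898038469 [True, True]
clip {'at': [0.5026, -0.3601, 0.0045], 'score': 0.97}
clip_seat {'at': [0.4033, -0.2073, 0.0006], 'score': 0.91}
clip_seat {'at': [0.56, -0.3792, 0.0053], 'score': 0.7}
clip_seat {'at': [0.502, -0.3633, 0.0034], 'score': 0.23}
15.25 -2.03042474338435
```

View pics/w3c.png

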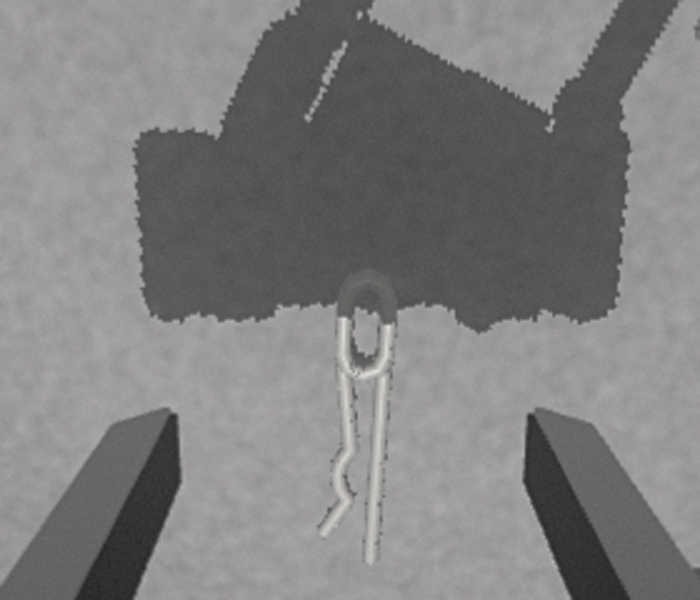

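The clip lies straight ahead of the fingers: leg from (384,375) to its tip at (371,563) in the crop, bowed leg on its left (-y), coil centred at about (367,324).

Run:
```python
from h import *
import pickle;k=pickle.load(open("k3.pkl","rb"))
f=lambda q,z:ray(np.array(q)/2.5+[139.7,79.7],"wrist",z,k)[:,:2]
L=f([(384,378),(378,465),(371,560)],.003); d=L[2]-L[0]; a=np.arctan2(d[1],d[0]); tip=f([(371,564)],.003)[0]
u=np.array([np.cos(a),np.sin(a)]);n=np.array([-u[1],u[0]])
print("yaw",a,"origin from tip",tip-.101*u-.008*n, "line off",(L-L[0])@n)
C=f([(341,325),(391,325),(369,271),(365,378)],.009); print("coil",C.mean(0),C,np.linalg.norm(C[0]-C[1]),np.linalg.norm(C[2]-C[3]))
```

```text
yaw -0.3560596640339599 origin from tip [ 0.50165228 -0.36221603] line off [ 0.00000000e+00  8.57114726e-05 -5.51992820e-19]
coil [ 0.50021169 -0.36199817] [[ 0.4973728  -0.37092538]
 [ 0.5027913  -0.35336256]
 [ 0.48093274 -0.35521013]
 [ 0.51974993 -0.3684946 ]] 0.018379690774939814 0.04102743911476646
```

```bash
cat >> h.py <<'E'
YS=.013; O=np.array([.5728,.0208]); US=np.array([np.cos(YS),np.sin(YS)]); NS=np.array([-US[1],US[0]])
def S(x,y,z): return [*(O+x*US+y*NS),z]
E
python3 - <<'E'
from h import *
a=-.356+np.pi/2; c=[.5013,-.362]
r.move_to([*c,.08],down(a)); gripper_to(.05); r.move_l([*c,.0262],vel=.1); r.hold(.2)
gripper_to(.015,40); print(telemetry.current_opening(),telemetry.current_ee_pos())
r.move_l([*c,.25],vel=.25)
q=down(YS+np.pi/2)
r.move_to(S(-.135,-.008,.2),q); r.move_l(S(-.125,-.008,.1642),vel=.1); r.hold(.3)
print(telemetry.current_opening(),telemetry.current_ee_pos(),S(-.125,-.008,.1642),telemetry.current_wrist_force(),telemetry.current_t())
im=vision.snapshot("wrist"); k=vision.get_calibration("wrist"); cv2.imwrite("pics/w4.png",im[:,:,::-1])
import pickle; pickle.dump(k,open("k4.pkl","wb"))
cv2.imwrite("pics/w4c.png",cv2.resize(im[:,:,::-1][150:390,140:420],(700,600),interpolation=cv2.INTER_CUBIC))
E
```

```text
0.021516712646042394 [ 0.501281   -0.36205823  0.02623124]
0.02156200255431478 [0.44812646 0.01112286 0.16468507] [np.float64(0.44791455942193703), np.float64(0.01117572176092629), 0.1642] [ 0.06503814  0.11828987 -0.55164072] 21.0333
```

View pics/w4c.png

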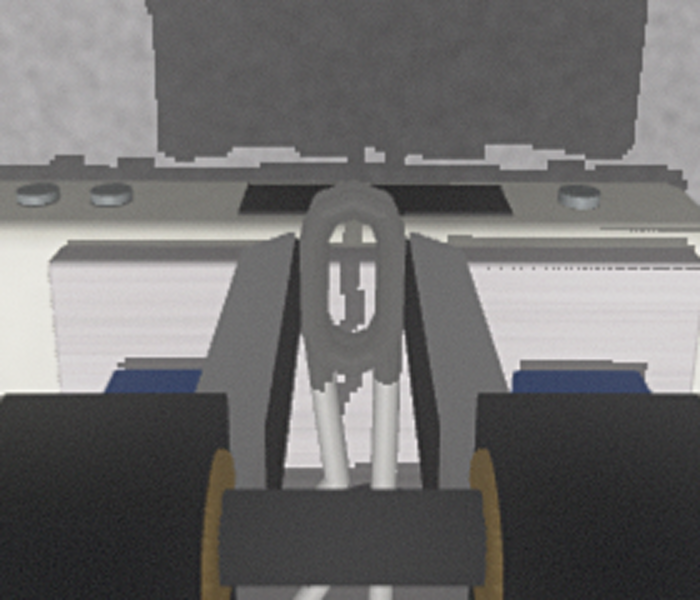

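The clip is held straight, coil at (353,270) in the crop and leg parallel to the fingers at x≈384. Now I insert with a guard.

Run:
```python
from h import *
def st(t): print(t,((telemetry.current_ee_pos()[:2]-O)@np.c_[US,NS]).round(4),telemetry.current_ee_pos()[2].round(4),np.round(telemetry.current_wrist_force(),2),telemetry.current_t())
g=r.move_l(S(-.102,-.008,.1638),vel=.03,guard=4); st(g)
if not g:
    g=r.move_l(S(-.062,-.008,.1638),vel=.03,guard=14); st(g); r.hold(.3); st("")
    im=vision.snapshot("scene"); cv2.imwrite("pics/s4.png",cv2.resize(im[:,:,::-1][160:280,200:360],(800,600),interpolation=cv2.INTER_CUBIC))
```

```text
False [-0.1022 -0.008 ] 0.1637 [ 0.91 -0.46 -0.66] 22.0
False [-0.0623 -0.0078] 0.1638 [-0.77 -0.23 -0.47] 23.4833
 [-0.0621 -0.008 ] 0.1638 [-2.01 -0.58 -0.52] 23.7833
```

View pics/s4.png

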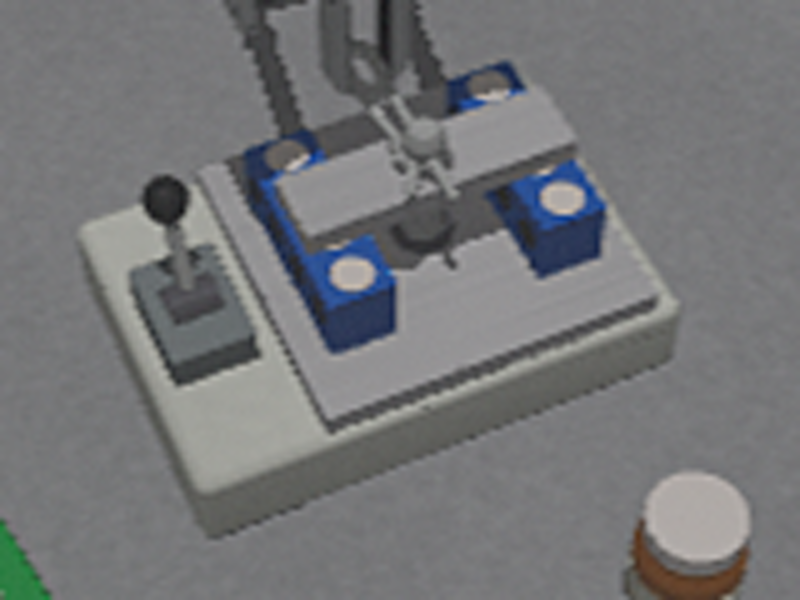

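The bar lies flat on both racks and the leg passes through the post. I probe in small steps to see where the force passes through its snap.

Run:
```python
from h import *
for x in (-.061,-.060,-.059,-.058):
    r.move_l(S(x,-.008,.1638),vel=.02); r.hold(.1)
    print(x,((telemetry.current_ee_pos()[:2]-O)@US).round(4),np.round(US@telemetry.current_wrist_force()[:2],2),np.round(telemetry.current_wrist_force(),1))
    if US@telemetry.current_wrist_force()[:2]<-9: break
print(telemetry.current_opening(),telemetry.current_t())
for d in models.mark_of("clip_seat","scene"): print(d)
```

```text
-0.061 -0.0614 -2.56 [-2.5 -2.  -1.1]
-0.06 -0.0608 -5.46 [-5.4 -1.9 -1.3]
-0.059 -0.0607 -5.89 [-5.9 -3.   0.7]
-0.058 -0.0576 -2.2 [-2.1 -4.3 -2.3]
0.021409352664556926 25.2333
{'at': [0.4041, -0.2066, 0.0023], 'score': 0.54}
{'at': [0.8485, -0.1875, 0.002], 'score': 0.54}
{'at': [0.5721, 0.0248, 0.1395], 'score': 0.42}
```

Run:
```python
from h import *
for x in (-.059,-.060,-.061,-.062,-.063,-.064,-.065):
    r.move_l(S(x,-.008,.1638),vel=.02); r.hold(.1)
    f=telemetry.current_wrist_force(); print(x,((telemetry.current_ee_pos()[:2]-O)@US).round(4),np.round(f,1))
    if US@f[:2]>2.5: break
print(telemetry.current_opening(),telemetry.current_t())
im=vision.snapshot("wrist"); cv2.imwrite("pics/w5.png",im[:,:,::-1])
for d in models.mark_of("clip","scene"): print(d)
k=vision.get_calibration("scene"); print("scene px scale ok")
a=vision.snapshot("scene")[185:225,265:305]; b=vision.snapshot("top")[185:235,240:300]
cv2.imwrite("pics/c5.png",np.hstack([cv2.resize(a,(400,400),interpolation=cv2.INTER_CUBIC),cv2.resize(b,(400,400),interpolation=cv2.INTER_CUBIC)])[:,:,::-1])
```

```text
-0.059 -0.0574 [ 1.6 -5.1 -2.7]
-0.06 -0.0585 [ 0.9 -4.5 -0.7]
-0.061 -0.061 [-0.2 -3.2  0.2]
-0.062 -0.0623 [-0.  -2.3 -0.7]
-0.063 -0.0629 [ 0.4 -0.9 -0.3]
-0.064 -0.0636 [ 1.7 -1.1 -1.6]
-0.065 -0.0645 [ 3.1 -1.   0.9]
0.021311765570222536 27.7333
{'at': [0.8121, -0.1384, -0.0047], 'score': 0.73}
{'at': [0.345, -0.1828, 0.0005], 'score': 0.71}
{'at': [0.5084, 0.0086, 0.1385], 'score': 0.5}
scene px scale ok
```

View pics/c5.png

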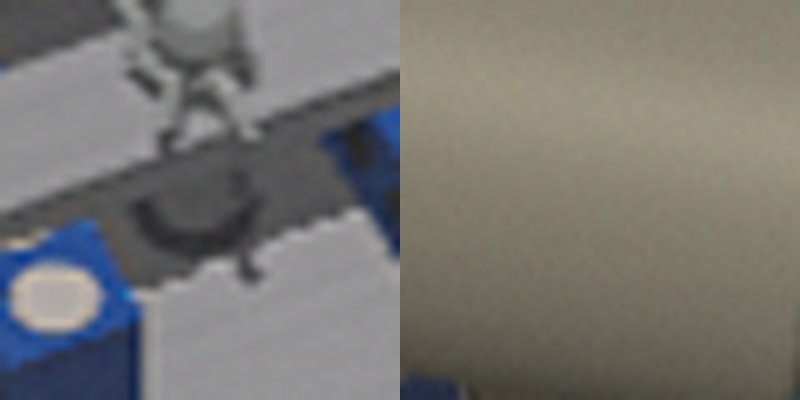

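The push-pull forces show a stable seat at -62 to -63 mm, and the flared end stands beyond the post in the picture, so the clip has snapped on. I release it, check, and push the lever.

Run:
```python
from h import *
r.move_l(S(-.0622,-.008,.1638),vel=.02); r.hold(.2); print(telemetry.current_wrist_force())
gripper_to(.045); r.move_l(S(-.0622,-.008,.25),vel=.2)
q=down(YS+np.pi/2)
r.move_l(S(-.085,-.1385,.25),vel=.2); gripper_to(0,5)
r.move_l(S(-.085,-.1385,.152),vel=.15); r.hold(.2)
g=r.move_l(S(.03,-.1385,.152),vel=.05,guard=6)
print(g,((telemetry.current_ee_pos()[:2]-O)@np.c_[US,NS]).round(4),telemetry.current_wrist_force())
r.hold(.2); print(((telemetry.current_ee_pos()[:2]-O)@US).round(4),telemetry.current_wrist_force())
r.move_l(S(-.085,-.1385,.152),vel=.15); r.move_l(S(-.12,-.1385,.3),vel=.25); r.move_to([.25,.25,.35],q); r.hold(.3)
a=vision.snapshot("scene")[170:260,210:340]
for d in models.mark_of("lever_tip","scene")+models.mark_of("clip_seat","scene"): print(d)
b=vision.snapshot("top")
for d in models.mark_of("lever_tip","top")+models.mark_of("clip_seat","top"): print(d)
b=b[160:260,215:350]
cv2.imwrite("pics/f.png",np.vstack([cv2.resize(x,(430,300),interpolation=cv2.INTER_CUBIC) for x in(a,b)])[:,:,::-1]); print(telemetry.current_t())
```

```text
[-0.65598471 -0.37544551 -1.59565061]
True [ 0.0069 -0.1383] [-0.43016387  0.34725004 -0.465343  ]
0.0063 [0.00680968 0.03929615 0.08683522]
{'at': [0.5989, -0.1169, 0.1338], 'score': 0.42}
{'at': [0.8496, -0.1886, 0.0045], 'score': 0.81}
{'at': [0.4035, -0.2036, -0.0002], 'score': 0.7}
{'at': [0.5702, 0.021, 0.1389], 'score': 0.52}
{'at': [0.602, -0.1172, 0.1319], 'score': 0.72}
{'at': [0.8546, -0.1853, 0.0026], 'score': 0.65}
{'at': [0.571, 0.0158, 0.1423], 'score': 0.61}
{'at': [0.4102, -0.2042, -0.0007], 'score': 0.59}
{'at': [0.574, 0.0201, 0.1161], 'score': 0.3}
37.75
```

View pics/f.png

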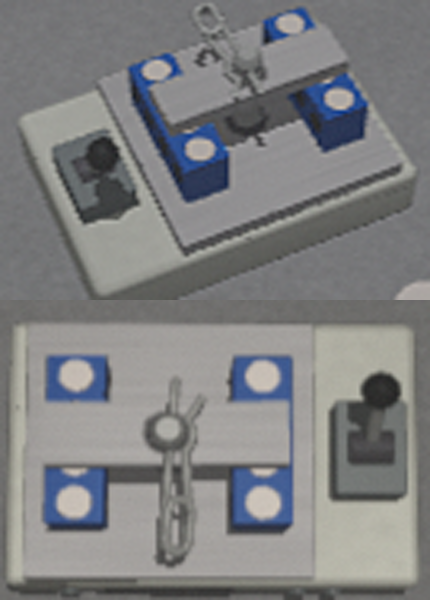

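The bar is flat, the clip hugs the post and the lever has moved over. The ball measures x≈+26 mm where the stop should put it at +31, so I push again firmly to be sure.

Run:
```python
from h import *
q=down(YS+np.pi/2)
r.move_to(S(-.10,-.1385,.3),q); r.move_l(S(-.06,-.1385,.152),vel=.2); r.move_l(S(-.01,-.1385,.152),vel=.1); r.hold(.2)
for x in (.004,.006,.008,.010,.012,.014,.016):
    g=r.move_l(S(x,-.1385,.152),vel=.02,guard=14); r.hold(.1)
    f=telemetry.current_wrist_force(); print(g,((telemetry.current_ee_pos()[:2]-O)@US).round(4),np.round(f,1))
    if g or US@f[:2]<-8: break
r.move_l(S(-.06,-.1385,.152),vel=.15); r.move_l(S(-.10,-.1385,.3),vel=.25); r.move_to([.25,.25,.35],q); r.hold(.3)
for c in("scene","top"):
    vision.snapshot(c); print([d for d in models.mark_of("lever_tip",c)[:1]])
print(telemetry.current_t())
```

```text
False 0.0038 [-0.7 -0.2 -0.7]
False 0.006 [-0.   0.9 -0.7]
False 0.0071 [-3.5 -0.   2. ]
False 0.0074 [-7.5  0.4  4.2]
False 0.0076 [-11.1  -1.    6. ]
[{'at': [0.6009, -0.1177, 0.1357], 'score': 0.59}]
[{'at': [0.6032, -0.1163, 0.1313], 'score': 0.5}]
46.9667
```

The force climbs steeply at 7 mm, which is a hard stop, so the lever is at its far end.

```bash
python3 -c "
from plant import r
print(r.sign_off())"
```

```text
the job is handed in; nothing more can be done
None
```

The job is done and handed in at about 47 s: the bar lies flat over the post across both racks, the clip has snapped onto the post and been released, and the lever was then pushed to its far stop. The bottle, jar and tip box were left where they stood.

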